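Close the stone drawer and hold up the chisel

TASK

Honing is over and the edge wants checking. Push the open drawer of sharpening stones fully home until its catch takes it, so that nothing falls among the stones; then draw the chisel with the long square handle out of the sloping rack, turn it until it lies level and finish still gripping it, held motionless about 25 cm above the bench. Do not put it down or let go, and leave the ball-ended chisel, the round-handled file, the hand plane and the tin where they are.

Things in the scene. Friction and masses are not known exactly. Their poses are not given: they have to be found in the camera images.
- cabinet: Fixed wooden box for sharpening stones, 200 deep (x) x 240 wide (y) x 85 high; origin under its centre on the bench; its front faces its own -x. Top is bare.
- drawer (a joint): Travel of the box's one drawer, in m: 0 = fully home, grows as it is pulled out towards the box's -x, up to 0.12. It slides with 1 to 2 N of friction; between 10 and 4 mm from home it must be pushed over a sprung catch with 8 to 14 N, which then draws it in and holds it.
- drawer_pull (a point): Centre of the outer face of the dark wooden pull rail on the drawer's front, 52 mm above the bench; moves with the drawer. The rail is 160 wide (y), 24 high and 14 mm proud of the 236 x 64 mm front (top edge 76 mm above the bench). With the drawer home it is 128 mm from the box's origin along the box's -x.
- rack: Fixed wooden rack on a 294 (y) x 130 (x) foot, origin under it on the bench. Its slotted block (75 deep) leans back 45 deg to the rack's +x between end cheeks 107 high. Three 9 x 27 mm slots run through it along the lean, mouths at x 26.5, z 96.5, y -80, 0, 80 mm. Three tools stand in them in any order, blade down, handle up, leaning to the rack's +x at 45 deg.
- chisel: The tool to draw out, 0.15-0.3 kg, balancing near its origin. Square wooden handle 24 x 24 (sides along x, y), 120 long, flat 26 mm steel cap. Steel blade 20 (y) x 5 (x), 95 long, sliding easily in its waxed slot. Origin: where handle meets blade; +z along the handle to its cap; x: normal of the blade's faces, forward and down when racked. Free once drawn 95 mm along +z.
- chisel_edge (a point): The cutting edge of that chisel, 95 mm from its origin along its -z.
- chisel_cap (a point): The end of that chisel's handle, 120 mm from its origin along its +z.
- paring: Bystander, loose in another slot: chisel with a short round handle ending in a ball of 32 mm diameter, 82 mm long in all; same blade. Origin and axes as for the square-handled chisel.
- rasp: Bystander, loose in another slot: file with a slim round tapering handle 22 mm thick, 112 long, no cap; same blade section. Origin and axes as for the square-handled chisel.
- plane: Bystander, loose: steel hand plane 240 long (x) x 62 wide, about 100 high, on the bench beyond the work; origin under its centre.
- tin: Bystander, loose: upright bare metal tin, 64 diameter, 85 high; origin under its centre.

How it is judged:
On the way, in this order (a step that is already met when the one before it is completed fails the run):
1. the drawer is home on its catch (value of joint drawer below 0.003 m and velocity of joint drawer below 0.01 m/s), for 0.2 s.
2. the chisel is drawn right out of the rack, in the gripper (value of joint drawer below 0.003 m and contact force between the fingers and chisel above 2 N and contact force between chisel and rack below 0.2 N and contact force between chisel and cabinet below 0.2 N and contact force between chisel and paring below 0.2 N and contact force between chisel and rasp below 0.2 N and contact force between chisel and plane below 0.2 N and contact force between chisel and tin below 0.2 N and height (world z) of chisel_edge above 0.13 m), for 0.1 s.
At the end, for the whole second after the job is handed in: Drawer within 3 mm of home; the square-handled chisel gripped, touching nothing else, level within 11 degrees, middle at least 20 cm and both ends 18 cm above the bench, still (under 0.03 m/s, 0.15 rad/s); the other tools, plane and tin within 3 cm of their places (value of joint drawer below 0.003 m and contact force between the fingers and chisel above 2 N and contact force between chisel and rack below 0.2 N and contact force between chisel and cabinet below 0.2 N and contact force between chisel and paring below 0.2 N and contact force between chisel and rasp below 0.2 N and contact force between chisel and plane below 0.2 N and contact force between chisel and tin below 0.2 N and height (world z) of chisel above 0.2 m and height (world z) of each of chisel_edge, chisel_cap above 0.18 m and angle between chisel's own z axis and vertical between 1.379 and 1.763 rad and linear speed of chisel below 0.03 m/s and angular speed of chisel below 0.15 rad/s and distance of each of paring, rasp, plane, tin from where it was at the start of the episode below 0.03 m); the arm keeps its last pose, push and grip.
It fails at once if another tool, the plane or the tin is displaced by more than 3 cm (distance of any of paring, rasp, plane, tin from where it was at the start of the episode above 0.03 m).
It also fails if it takes over 51 s, if anything falls off the work surface, if the arm or the gripper's body presses on something with over 40 N, if the wrist force passes 120 N, or if a joint passes its speed limit or range.

ROBOT

A 6-joint arm with a two-finger parallel gripper is mounted at the origin on the work surface. World frame = base frame: x ahead of the robot, y to its left, z up, the work surface at z = 0. Lengths are in m, angles in rad, forces in N, time in s.
With the tool pointing down it reaches from about 0.375 to 0.9 m from the base axis. Payload 3.1 kg.
Tool frame: the origin (TCP) lies at the very end of the fingers, on their centre line; the grasp point (between the pads) lies manip.grip_point_offset behind it (manip.grip_point_offset is the distance from the TCP to the grasp point, in m); z points along the fingers, y is the line along which they close (so a half turn about z gives the same grasp; the last joint's range is limited). The gripper opens to 87 mm and grips with 3 to 60 N. Pads are 19 mm wide; open, the fingers measure 117 mm over their backs; the gripper's body (75 mm by 190 mm) begins 51 mm behind the grasp point.
Start: joints at [1.042, 0.527, 1.433, -0, 1.181, -0.178], TCP at [0.214, 0.587, 0.223] pointing down, gripper open.
Joint ranges: [-3.08, 3.08], [-0.75, 2.2], [0.22, 2.44], [-1.43, 4.57], [0, 2.65], [-2.85, 2.85]. Speed limits (rad/s): [2.79, 2.79, 3.14, 3.14, 3.14, 3.14].

INTERFACE

Orientations are given as a unit quaternion [x, y, z, w].
In Python, from rig import manip gives the robot as it stands.
- The arm moves only by the tool arm_command, never from a script. Its argument "deltas" is a list of rows, each a list of 7 numbers: the shift along the world's x, y, z in mm, then the turn, a rotation vector about the world's x, y, z in degrees, then the opening, from -1 (shut) to 1 (fully open). A call has 1 to 20 rows; each row shifts and turns the commanded pose from where the row before left it; what a row does not reach is not made up. A row lasts 1/8 s, in which the tool goes at most 62.5 mm and 10.7 degrees, less where a joint would pass 70% of its speed; a pose out of reach is approached as far as the arm can. A call is refused whole if a number of a shift passes 62.5 or a number of a turn 10.7, either way. A call with a gripper value outside its range is refused whole. The fingers move at their own pace and stop on an object; "squeeze" is the grip in N (left out, the last holds). Time passes only in rows, so rows that do not move let the fingers close. It gives the time, the measured TCP pose, the force, the opening and the grip force at its end, in the units of the state.
- manip.get_state(): the state, without advancing time (a new reading comes with each control period).
- manip.capture(name): name is "side" or "top"; returns a dict with "img" (420x560x3 uint8, red, green, blue), "fx", "fy", "cx", "cy" (pixels), "R" (3x3) and "t" (3): a world point X has camera coordinates R X + t. Camera axes: x right, y down, z forward; pixel columns grow to the right and rows downward; lengths in m; the calibration is good to about 2 mm. A picture is of the moment at which its call begins. There is no depth.
- manip.job_done(): hands the job in; it is judged then, once.
The state is a dict: "time": time; "joint_pos": joint angles; "qvel": joint speeds; "joint_efforts": joint torques, N m; "position": TCP position; "orientation": TCP orientation; "wrist_force": force on the tool from outside, world axes, zero at the start; "ft_torque": the same for the moment, N m; "gripper_width": finger opening in m; "grasp_force": force on a finger pad.
Only numpy, scipy, OpenCV 4.12 (cv2) and the standard library are available. Lean on these libraries where they do the work, as an engineer would, in place of code of your own. Each camera call takes 0.05 s, during which the arm holds its last target. There are 200 camera calls.

## Working session

There is one attempt and no reset: what is moved stays moved. The work goes in short steps, Python scripts to look and compute and a tool call to move; the robot and the scene stay as the last step left them, time stands still between calls to the robot, and variables do not carry over. Pictures are saved under pics/ and viewed, at most 10 in all, crops included, and the job is handed in when it is done.

Besides the shell and the picture viewer there is one more tool, called after ">>>" as name(argument=value, ...) on one line, values as JSON. arm_command: Moves the arm, as the interface text tells. Its arguments: {"type":"object","properties":{"deltas":{"type":"array"},"squeeze":{"type":"number"}},"required":["deltas"]}

```bash
mkdir -p pics; python3 - <<'E'
from rig import manip
import cv2,pickle
d={}
for n in("side","top"):
    c=manip.capture(n);d[n]=c
    cv2.imwrite(f"pics/{n}0.png",c["img"][:,:,::-1])
    print(n,c["fx"],c["fy"],c["cx"],c["cy"],c["R"],c["t"])
pickle.dump(d,open("c0.pkl","wb"))
print(manip.get_state(),manip.grip_point_offset)
E
```

```text
side 449.0661514678035 449.0661514678035 279.56448157570526 206.58048563631615 [[ 0.98545739 -0.16991684  0.00141785]
 [-0.10698285 -0.62690209 -0.77171785]
 [ 0.13201671  0.76034337 -0.63596348]] [-0.57871495  0.14760189  0.99604198]
top 512.5576301560429 512.5576301560429 283.2617967624399 205.98526195981205 [[-0.00997076 -0.99987771 -0.012048  ]
 [-0.9859058   0.01184227 -0.16688171]
 [ 0.16700398  0.01021426 -0.98590331]] [-0.01832515  0.60605675  1.19821143]
{'time': 0.1, 'joint_pos': array([ 1.04254433e+00,  5.28397905e-01,  1.43377180e+00, -3.95378215e-05,
        1.18138042e+00, -1.78480773e-01]), 'qvel': array([-0.00026497, -0.00169684, -0.00483193,  0.00115673, -0.00047779,
       -0.0002875 ]), 'joint_efforts': array([-4.32365305e-04, -4.40987849e+01, -1.77150232e+01,  6.34769560e-02,
        5.33719675e-02, -5.25400310e-05]), 'position': array([0.21381276, 0.58659196, 0.22165505]), 'orientation': array([ 1.73988003e-01,  9.84747286e-01, -9.24589773e-04, -3.21547800e-04]), 'wrist_force': array([-0.57127919, -0.76391054, -0.8590016 ]), 'ft_torque': array([-0.02105373,  0.03373414, -0.02594022]), 'grasp_force': 0.0, 'gripper_width': 0.08724266292356869} 0.0187
```

View pics/side0.png

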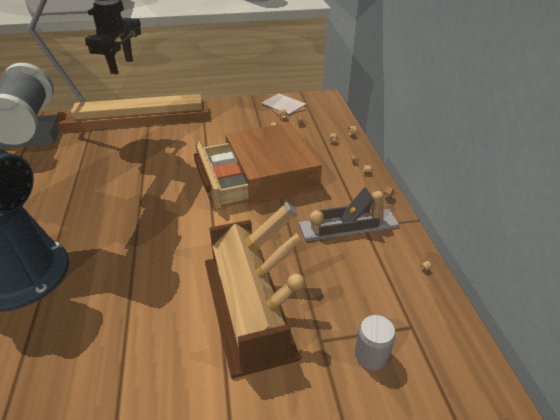

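View pics/top0.png

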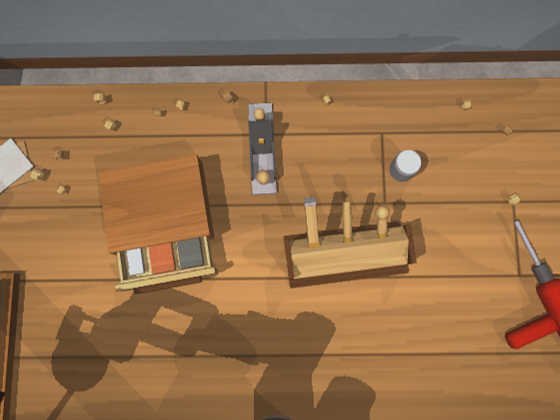

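The top view shows the cabinet with its drawer open, with the drawer's front edge running about (117,288)–(213,272). The rack is around (350,255). The steel-capped square chisel is the leftmost tool, with its cap at (311,202). Next I'll enlarge crops to pick exact points.

```bash
python3 - <<'E'
import cv2,pickle,numpy as np
d=pickle.load(open("c0.pkl","rb"))
def crop(n,u0,v0,w,h,s,f):
    i=d[n]["img"][v0:v0+h,u0:u0+w,::-1]
    i=cv2.resize(i,None,fx=s,fy=s,interpolation=cv2.INTER_CUBIC)
    for k in range(0,w,20):cv2.putText(i,str(u0+k),(k*s,10),0,.35,(255,255,255),1);cv2.line(i,(k*s,12),(k*s,18),(255,255,255),1)
    for k in range(0,h,20):cv2.putText(i,str(v0+k),(0,k*s+4),0,.35,(255,255,255),1);cv2.line(i,(24,k*s),(30,k*s),(255,255,255),1)
    cv2.imwrite(f,i)
crop("top",270,185,150,110,5,"pics/tr.png")
crop("side",190,190,130,185,3,"pics/sr.png")
crop("top",85,135,140,160,3,"pics/tc.png")
E
```

```text
(no output)
```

View pics/tr.png

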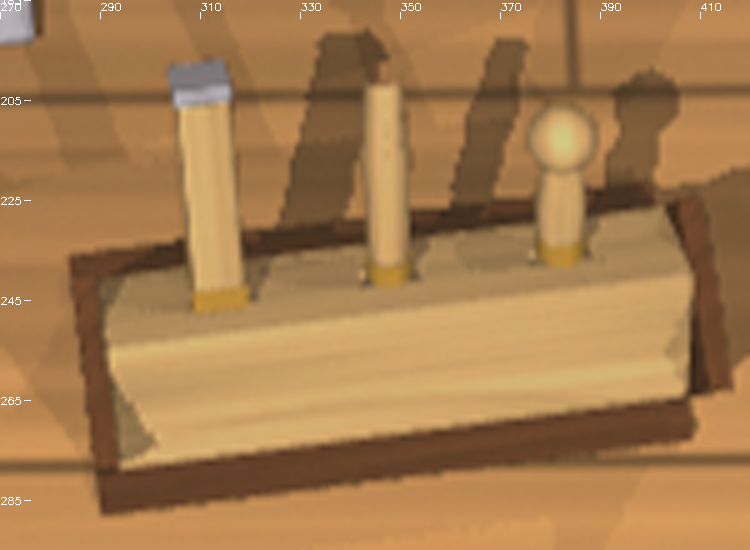

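View pics/sr.png

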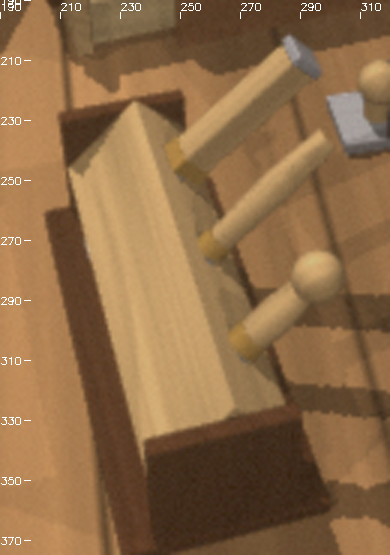

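View pics/tc.png

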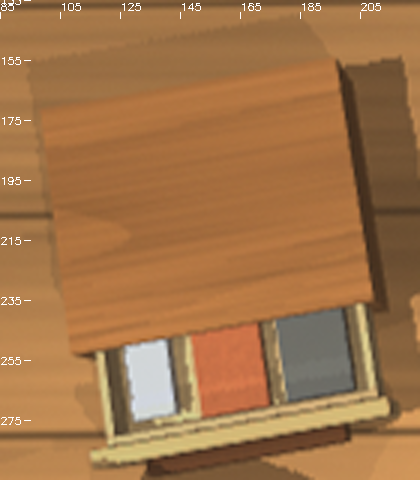

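The enlarged crops give clear points in both views: the chisel's cap face, the rasp's end, the paring ball, the cabinet's top corners and the drawer's front edge. From these I can fit the poses of the rack, cabinet and drawer.

```bash
cat > geo.py <<'E'
import numpy as np,pickle
from scipy.optimize import least_squares
d=pickle.load(open("c0.pkl","rb"))
def proj(n,X):
    c=d[n];p=np.atleast_2d(X)@c["R"].T+c["t"]
    return np.c_[c["fx"]*p[:,0]/p[:,2]+c["cx"],c["fy"]*p[:,1]/p[:,2]+c["cy"]]
def back(n,u,v,z):
    c=d[n];r=c["R"].T@np.array([(u-c["cx"])/c["fx"],(v-c["cy"])/c["fy"],1]);o=-c["R"].T@c["t"]
    return o+r*(z-o[2])/r[2]
def W(p,L):
    c,s=np.cos(p[2]),np.sin(p[2]);L=np.atleast_2d(L)
    return np.c_[p[0]+c*L[:,0]-s*L[:,1],p[1]+s*L[:,0]+c*L[:,1],L[:,2]]
def fit(obs,p0):
    f=lambda p:np.concatenate([(proj(n,W(p,L))-uv).ravel() for n,L,uv in obs])
    r=least_squares(f,p0,loss="soft_l1");return r.x,f(r.x).reshape(-1,2)
E
python3 - <<'E'
from geo import *
np.set_printoptions(precision=4,suppress=True)
q=2**-.5
def tl(y,l):return np.array([.0265+q*l,y,.0965+q*l])
obs=[("top",tl(.08,.12),(309.8,200.2)),("side",tl(.08,.12),(291,208.3)),("top",tl(0,.112),(346.8,202)),("side",tl(0,.112),(298.3,236)),
("top",tl(-.08,.066),(382.4,212.6)),("side",tl(-.08,.066),(295.7,281.7))]
p,r=fit(obs,[.5,0,0]);print("rack",p,"\n",r)
print(W(p,[tl(.08,0),tl(.08,.06),tl(.08,.12)]))
C=[(.1,.12,.085),(.1,-.12,.085),(-.1,-.12,.085),(-.1,.12,.085)]
uv=[(98.3,171.7),(197.3,155),(208.5,236),(110,253.3)]
pc,r=fit([("top",np.array(a),b) for a,b in zip(C,uv)],[.6,.3,0]);print("cab",pc,"\n",r)
for u,v,z in((115.7,289.3,.076),(215,272.3,.076),(135,293,.064),(201.7,280.7,.064)):
    X=back("top",u,v,z);c,s=np.cos(pc[2]),np.sin(pc[2]);dx=X[:2]-pc[:2];print(X,"cab",c*dx[0]+s*dx[1],-s*dx[0]+c*dx[1])
for u,v,z in((408,158,.085),(263,105,.1),(263,190,.02)):print(back("top",u,v,z))
from rig import manip
print([ (k,(-d[k]["R"].T@d[k]["t"])) for k in d])
E
```

```text
rack [ 0.4912 -0.1766  0.0971] 
 [[ 0.8704  0.7044]
 [-0.4918 -2.661 ]
 [ 0.358  -2.032 ]
 [ 1.3886 -1.2232]
 [ 0.4251  0.3095]
 [-0.667  -0.0958]]
[[ 0.5098 -0.0944  0.0965]
 [ 0.552  -0.0903  0.1389]
 [ 0.5942 -0.0862  0.1814]]
cab [0.6099 0.2836 0.1628] 
 [[ 0.3629 -0.0372]
 [-0.1384 -0.2643]
 [ 0.91   -0.0497]
 [-1.7785  0.3225]]
[0.4092 0.3675 0.076 ] cab -0.18447634909133395 0.11537358233298345
[0.4461 0.136  0.076 ] cab -0.185544887651312 -0.11902677171971864
[0.4003 0.3256 0.064 ] cab -0.20008268791565195 0.07545964417206918
[0.4273 0.1689 0.064 ] cab -0.1988066252840557 -0.08351964931486287
[ 0.7132 -0.3259  0.085 ]
[0.8461 0.0211 0.1   ]
[0.6524 0.0258 0.02  ]
[('side', array([ 0.4546, -0.7631,  0.7482])), ('top', array([ 0.3972, -0.0377,  1.2822]))]
```

The drawer is out about 71 mm, and the cabinet's push direction is yaw 0.163 rad. I'll shut the fingers, square them to the drawer and go in front of the pull rail.

>>> arm_command(deltas=[[22,-49,0,0,0,4.2,-1],[22,-49,0,0,0,4.2,-1],[22,-49,0,0,0,4.2,-1],[22,-49,0,0,0,4.2,-1],[22,-49,0,0,0,4.2,-1],[22,-49,0,0,0,4.2,-1],[22,-49,0,0,0,4.1,-1],[0,0,-40,0,0,0,-1],[0,0,-40,0,0,0,-1],[0,0,-40,0,0,0,-1],[0,0,0,0,0,0,-1],[0,0,0,0,0,0,-1]], squeeze=20)

```text
time: 1.6
position: [0.3687, 0.2444, 0.1033]
orientation: [-0.081, 0.997, 0.0, 0.0]
wrist_force: [0.4, -0.1, 0.5]
gripper_width: 0.001
grasp_force: 0.0
```

>>> arm_command(deltas=[[0,0,-28,0,0,0,-1],[0,0,-27,0,0,0,-1],[0,0,0,0,0,0,-1],[9.9,1.6,0,0,0,0,-1],[9.9,1.6,0,0,0,0,-1],[9.9,1.6,0,0,0,0,-1],[9.9,1.6,0,0,0,0,-1],[9.9,1.6,0,0,0,0,-1],[9.9,1.6,0,0,0,0,-1],[9.9,1.6,0,0,0,0,-1],[9.9,1.6,0,0,0,0,-1],[0,0,0,0,0,0,-1]])

```text
time: 3.1
position: [0.4493, 0.2572, 0.0476]
orientation: [-0.081, 0.997, 0.0, 0.001]
wrist_force: [0.2, -0.3, -0.4]
gripper_width: 0.0005
grasp_force: 0.0
```

>>> arm_command(deltas=[[4.9,0.8,0,0,0,0,-1],[4.9,0.8,0,0,0,0,-1],[4.9,0.8,0,0,0,0,-1]])

```text
time: 3.48
position: [0.4618, 0.2592, 0.0474]
orientation: [-0.081, 0.997, -0.0, -0.001]
wrist_force: [-1.4, 0.1, -1.2]
gripper_width: 0.0004
grasp_force: 0.7
```

>>> arm_command(deltas=[[3,0.5,0,0,0,0,-1],[2,0.3,0,0,0,0,-1],[2,0.3,0,0,0,0,-1]])

```text
time: 3.85
position: [0.4656, 0.2599, 0.0474]
orientation: [-0.081, 0.997, -0.001, -0.004]
wrist_force: [-9.3, 0.7, 6.5]
gripper_width: 0.0005
grasp_force: 4.2
```

```bash
python3 - <<'E'
from rig import manip
import cv2,numpy as np
s=manip.get_state();p=s["position"];print(p,s["wrist_force"])
a=.1628;e=p[:2]-[.6099,.2836];print("cab",np.cos(a)*e[0]+np.sin(a)*e[1])
i=manip.capture("side")["img"][100:240,160:360,::-1]
cv2.imwrite("pics/d1.png",cv2.resize(i,None,fx=3,fy=3,interpolation=cv2.INTER_CUBIC))
E
```

```text
[0.4656267 0.2598854 0.0474052] [-9.30379679  0.70894345  6.49611532]
cab -0.1462093297994298
```

View pics/d1.png

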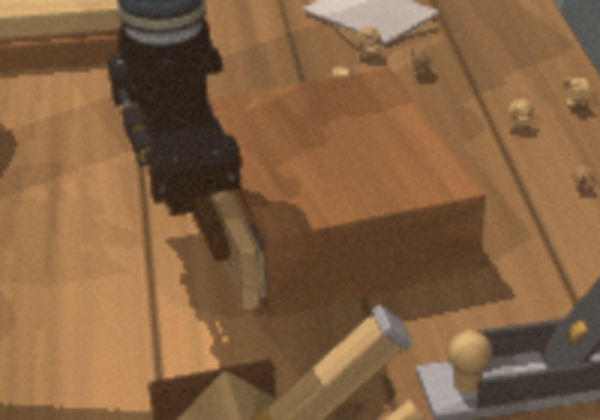

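The drawer is almost shut: its front stands about 10 mm from the box at crop (250,250), and the fingers are on the rail. The 9 N force means it's at the catch, so I'll keep pushing in small steps.

>>> arm_command(deltas=[[2,0.3,0,0,0,0,-1],[2,0.3,0,0,0,0,-1]])

```text
time: 4.15
position: [0.4694, 0.2605, 0.0474]
orientation: [-0.081, 0.997, -0.001, -0.004]
wrist_force: [-4.5, 0.2, 3.5]
gripper_width: 0.0007
grasp_force: 2.8
```

>>> arm_command(deltas=[[2,0.3,0,0,0,0,-1],[0,0,0,0,0,0,-1]])

```text
time: 4.4
position: [0.4737, 0.2612, 0.0474]
orientation: [-0.081, 0.997, -0.0, -0.001]
wrist_force: [-5.2, 0.9, 2.5]
gripper_width: 0.0003
grasp_force: 2.6
```

>>> arm_command(deltas=[[2,0.3,0,0,0,0,-1],[0,0,0,0,0,0,-1]])

```text
time: 4.65
position: [0.4737, 0.2612, 0.0473]
orientation: [-0.081, 0.997, -0.0, -0.003]
wrist_force: [-8.2, -0.6, 5.2]
gripper_width: 0.0005
grasp_force: 4.1
```

>>> arm_command(deltas=[[3,0.5,0,0,0,0,-1],[0,0,0,0,0,0,-1]])

```text
time: 4.9
position: [0.4737, 0.2612, 0.0473]
orientation: [-0.081, 0.997, -0.001, -0.007]
wrist_force: [-12.4, -0.3, 9.3]
gripper_width: 0.0004
grasp_force: 6.2
```

The drawer is home: the tip stopped at rail position −0.138 while the force rose. Now I'll back off and refine the chisel's own pose, since it may sag in its slot.

>>> arm_command(deltas=[[-20,-3,0,0,0,0,-1],[-25,-4,0,0,0,0,-1],[0,0,40,0,0,0,-1],[0,-20,60,0,0,0,-0.2],[0,-20,60,0,0,0,-0.2],[0,0,60,0,0,0,-0.2]])

```text
time: 5.65
position: [0.437, 0.2146, 0.2688]
orientation: [-0.08, 0.997, -0.0, 0.003]
wrist_force: [1.3, 0.8, 0.3]
gripper_width: 0.0227
grasp_force: 0.0
```

```bash
python3 - <<'E'
from geo import *
import cv2
np.set_printoptions(precision=4,suppress=True)
P={n:d[n]["R"] for n in d}
def K(n):c=d[n];return np.array([[c["fx"],0,c["cx"]],[0,c["fy"],c["cy"]],[0,0,1]])@np.c_[c["R"],c["t"]]
def tri(a,b):
    X=cv2.triangulatePoints(K("top"),K("side"),np.array(a,float).reshape(2,1),np.array(b,float).reshape(2,1))
    return X[:3,0]/X[3,0]
print("cap",tri((309.8,200.2),(291,208.5)))
print("rasp end",tri((346.8,202),(298.3,236)))
print("ball",tri((382.4,212.6),(295.7,281.7)))
# chisel fit: cap position, lean & yaw free, rack prior free
def ch(p):
    y,t=p[3],p[4];z=np.array([np.sin(t)*np.cos(y),np.sin(t)*np.sin(y),np.cos(t)]);Y=np.array([-np.sin(y),np.cos(y),0]);X=np.cross(Y,z)
    return p[:3],np.c_[X,Y,z]
h=.013;hh=.012
obs=[("top",(h,h,.12),(303.6,198)),("top",(h,-h,.12),(315,196.6)),("top",(-h,-h,.12),(316,202.4)),("top",(-h,h,.12),(304.6,204)),
("side",(0,0,.12),(291,208.5)),("top",(-hh,hh,0),(308.6,247)),("top",(-hh,-hh,0),(319.8,244.6)),
("side",(-hh,-hh,0),(250.5,249)),("side",(-hh,hh,0),(245,238))]
def f(p):
    o,R=ch(p);return np.concatenate([proj(n,o+R@np.array(L))[0]-uv for n,L,uv in obs])
r=least_squares(f,[.51,-.094,.0965,.097,.785],loss="soft_l1");print(r.x,np.degrees(r.x[3:]));print(f(r.x).reshape(-1,2))
o,R=ch(r.x)
for l in(0,.04,.12):print(l,o+R[:,2]*l)
c=manip=None
from rig import manip
s=manip.get_state();print(s["position"],s["orientation"],s["gripper_width"])
for n in("side","top"):
    im=manip.capture(n)["img"][:,:,::-1].copy()
    for l in range(0,121,40):
        for a,b in((hh,hh),(hh,-hh),(-hh,-hh),(-hh,hh)):
            cv2.circle(im,tuple(int(round(v*16)) for v in proj(n,o+R@np.array([a,b,l/1000]))[0]),8,(0,0,255),-1,shift=4)
    u,v=(240,180) if n=="side" else (285,180)
    cv2.imwrite(f"pics/ov_{n}.png",cv2.resize(im[v:v+90,u:u+75],None,fx=5,fy=5,interpolation=cv2.INTER_NEAREST))
a,b=cv2.imread("pics/ov_side.png"),cv2.imread("pics/ov_top.png");cv2.imwrite("pics/ov.png",np.hstack([a,b]))
E
```

```text
cap [ 0.5966 -0.0847  0.1726]
rasp end [ 0.5931 -0.1659  0.1724]
ball [ 0.5728 -0.2485  0.1419]
[ 0.5114 -0.0951  0.09    0.1214  0.8042] [ 6.9572 46.0785]
[[-0.3776 -0.1862]
 [-0.1653 -0.3215]
 [ 0.4243  0.3525]
 [-0.0112  0.319 ]
 [ 0.7197 -0.3736]
 [ 0.4857 -0.301 ]
 [-0.4216  0.7279]
 [-1.7696 -0.7152]
 [ 0.9967  2.475 ]]
0 [ 0.5114 -0.0951  0.09  ]
0.04 [ 0.54   -0.0916  0.1177]
0.12 [ 0.5971 -0.0846  0.1732]
[0.437  0.2146 0.2688] [-0.0797  0.9968 -0.      0.0027] 0.022728499548630567
```

View pics/ov.png

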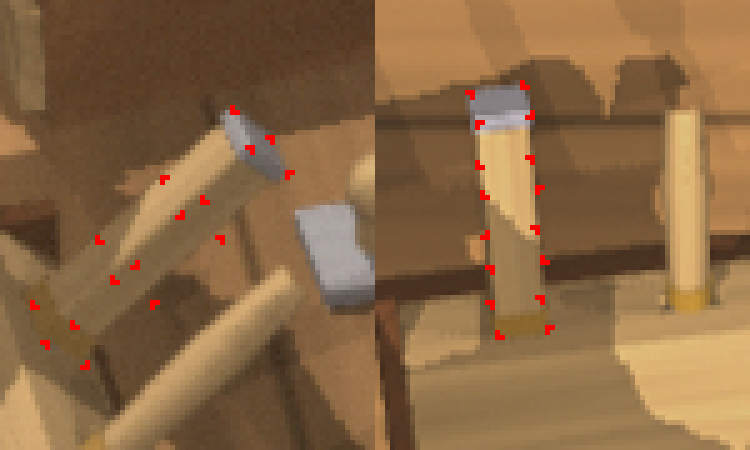

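The overlay fits well: the red corners follow the handle in both views, with the cap at about (0.597,-0.085,0.174) and a 45–46° lean. Next I'll tilt the tool 45° forward at a safe height and move over to the chisel.

>>> arm_command(deltas=[[7,-39,0,0.6,-5.6,-0.4,0.38],[7,-39,0,0.6,-5.6,-0.4,0.38],[7,-39,0,0.6,-5.6,-0.4,0.38],[7,-39,0,0.6,-5.6,-0.4,0.38],[6,-39,0,0.6,-5.6,-0.4,0.38],[6,-39,0,0.6,-5.6,-0.4,0.38],[6,-39,0,0.6,-5.6,-0.4,0.38],[6,-39,0,0.6,-5.6,-0.4,0.38],[0,0,0,0,0,0,0.38],[0,0,0,0,0,0,0.38]])

```text
time: 7.0
position: [0.4997, -0.0524, 0.3005]
orientation: [-0.04, 0.943, 0.006, 0.33]
wrist_force: [0.3, 0.1, 0.4]
gripper_width: 0.06
grasp_force: 0.0
```

```bash
cat > st.py <<'E'
from rig import manip
import numpy as np
from scipy.spatial.transform import Rotation as Ro
np.set_printoptions(precision=4,suppress=True)
s=manip.get_state();R=Ro.from_quat(s["orientation"]).as_matrix()
psi=np.radians(6.3);q=.5**.5
z=np.array([q*np.cos(psi),q*np.sin(psi),-q]);y=np.array([-np.sin(psi),np.cos(psi),0])
T=np.c_[np.cross(y,z),y,z]
print(s["time"],s["position"],s["joint_pos"],s["gripper_width"],s["wrist_force"]);print(R)
print("turn needed deg",np.degrees(Ro.from_matrix(T@R.T).as_rotvec()))
g=np.array([.5406,-.0915,.122])+.0187*z
print("TCP goal",g,"delta mm",(g-s["position"])*1e3,"pre",(g-.09*z-s["position"])*1e3)
E
python3 st.py
```

```text
7.0 [ 0.4997 -0.0524  0.3005] [-0.5617  0.0757  2.1177  0.8176  0.5206 -2.8538] 0.059958189057296433 [0.2919 0.0588 0.4411]
[[-0.779  -0.08    0.6219]
 [-0.0725  0.9967  0.0374]
 [-0.6228 -0.016  -0.7822]]
turn needed deg [ 1.5244 -6.3588  1.7626]
TCP goal [ 0.5537 -0.09    0.1088] delta mm [  54.0293  -37.6906 -191.7082] pre [  -9.226   -44.6741 -128.0686]
```

Joint 6 has reached its limit. The half-turn grasp is equivalent, so I'll spin 180° about the tool axis while still clear.

>>> arm_command(deltas=[[0,0,0,6.58,0.4,-8.28,0.38],[0,0,0,6.58,0.4,-8.28,0.38],[0,0,0,6.58,0.4,-8.28,0.38],[0,0,0,6.58,0.4,-8.28,0.38],[0,0,0,6.58,0.4,-8.28,0.38],[0,0,0,6.58,0.4,-8.28,0.38],[0,0,0,6.58,0.4,-8.28,0.38],[0,0,0,6.58,0.4,-8.28,0.38],[0,0,0,6.58,0.4,-8.28,0.38],[0,0,0,6.58,0.4,-8.28,0.38],[0,0,0,6.58,0.4,-8.28,0.38],[0,0,0,6.58,0.4,-8.28,0.38],[0,0,0,6.58,0.4,-8.28,0.38],[0,0,0,6.58,0.4,-8.28,0.38],[0,0,0,6.58,0.4,-8.28,0.38],[0,0,0,6.58,0.4,-8.28,0.38],[0,0,0,6.58,0.4,-8.28,0.38],[0,0,0,0,0,0,0.38]])

```text
time: 9.25
position: [0.4996, -0.0514, 0.3003]
orientation: [0.944, 0.043, 0.328, -0.006]
wrist_force: [-0.3, 0.4, -0.4]
gripper_width: 0.06
grasp_force: 0.0
```

```bash
sed -i 's/^print("turn/T[:,:2]*=-1\nprint("turn/' st.py; python3 st.py
```

```text
9.25 [ 0.4996 -0.0514  0.3003] [-0.5599  0.076   2.1152  0.8087  0.5252  0.2934] 0.05998656056311822 [-0.2614  0.3649 -0.4271]
[[ 0.7811  0.0853  0.6186]
 [ 0.0769 -0.9962  0.0403]
 [ 0.6197  0.0161 -0.7847]]
turn needed deg [ 1.5687 -6.577   1.4598]
TCP goal [ 0.5537 -0.09    0.1088] delta mm [  54.1481  -38.659  -191.4855] pre [  -9.1071  -45.6425 -127.8459]
```

Now joint 6 has room. I'll move to the pre-grasp pose and correct the tilt.

>>> arm_command(deltas=[[-2,-10,-20,0.3,-1.3,0.3,0.38],[-2,-9,-20,0.3,-1.3,0.3,0.38],[-2,-9,-22,0.3,-1.3,0.3,0.38],[-2,-9,-22,0.3,-1.3,0.3,0.38],[-1,-9,-22,0.3,-1.3,0.3,0.38],[0,0,-22,0,0,0,0.38],[0,0,0,0,0,0,0.38],[0,0,0,0,0,0,0.38]])

```text
time: 10.25
position: [0.4915, -0.098, 0.174]
orientation: [0.922, 0.05, 0.382, -0.021]
wrist_force: [1.2, 0.4, -0.4]
gripper_width: 0.0597
grasp_force: 0.0
```

```bash
python3 st.py
```

```text
10.25 [ 0.4915 -0.098   0.174 ] [-0.7894  0.4727  2.3527  1.9163  0.6282 -1.1451] 0.05970286740087717 [ 1.1889  0.4057 -0.434 ]
[[ 0.7028  0.1088  0.703 ]
 [ 0.0774 -0.9941  0.0765]
 [ 0.7071  0.0006 -0.7071]]
turn needed deg [0.0336 0.0052 0.052 ]
TCP goal [ 0.5537 -0.09    0.1088] delta mm [ 62.276    7.9162 -65.2029] pre [-0.9793  0.9327 -1.5633]
```

>>> arm_command(deltas=[[12,2,-13,0,0,0,0.38],[13,2,-13,0,0,0,0.38],[13,2,-13,0,0,0,0.38],[12,1,-13,0,0,0,0.38],[12,1,-13,0,0,0,0.38],[0,0,0,0,0,0,0.38]])

```text
time: 11.0
position: [0.5544, -0.0901, 0.1095]
orientation: [0.922, 0.051, 0.383, -0.02]
wrist_force: [-0.1, 0.2, -0.2]
gripper_width: 0.06
grasp_force: 0.0
```

```bash
python3 st.py; python3 - <<'E'
from rig import manip
import cv2,numpy as np
a=manip.capture("side")["img"][150:310,190:330,::-1];b=manip.capture("top")["img"][150:310,265:405,::-1]
cv2.imwrite("pics/g1.png",cv2.resize(np.hstack([a,b]),None,fx=2.8,fy=2.8,interpolation=cv2.INTER_CUBIC))
E
```

```text
11.0 [ 0.5544 -0.0901  0.1095] [-0.6381  0.6784  2.2506  2.213   0.6439 -1.332 ] 0.060008210144284625 [-0.0763  0.188  -0.1994]
[[ 0.7015  0.1091  0.7043]
 [ 0.0781 -0.994   0.0763]
 [ 0.7084  0.0015 -0.7058]]
turn needed deg [0.0727 0.1113 0.0357]
TCP goal [ 0.5537 -0.09    0.1088] delta mm [-0.691   0.0901 -0.6772] pre [-63.9463  -6.8934  62.9624]
```

View pics/g1.png

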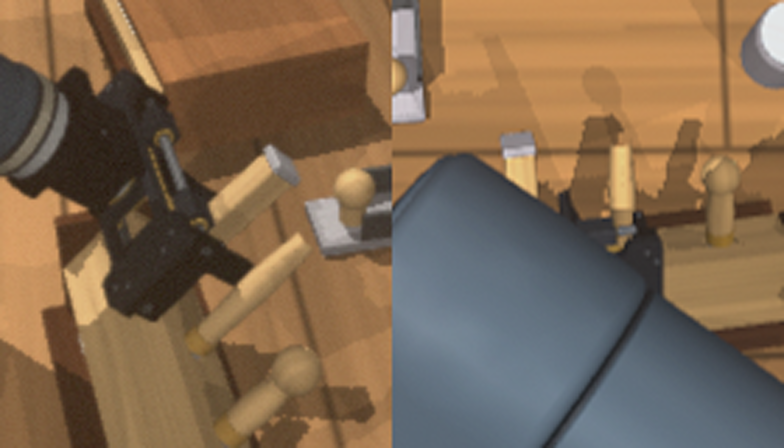

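The side view shows the fingers around the handle's lower part. In the top view, one finger lies between the chisel at (520,180) and the rasp at (620,190), clear of the rasp. Time to close.

>>> arm_command(deltas=[[0,0,0,0,0,0,0],[0,0,0,0,0,0,-0.4],[0,0,0,0,0,0,-1],[0,0,0,0,0,0,-1],[0,0,0,0,0,0,-1],[0,0,0,0,0,0,-1]], squeeze=45)

```text
time: 11.85
position: [0.5534, -0.0906, 0.1087]
orientation: [0.923, 0.049, 0.382, -0.021]
wrist_force: [0.4, -0.3, 0.9]
gripper_width: 0.0236
grasp_force: 45.0
```

Gripped at 23.6 mm with 45 N. Now I'll draw it along the lean.

>>> arm_command(deltas=[[3.5,0.4,3.5,0,0,0,-1],[5.6,0.6,5.6,0,0,0,-1],[5.6,0.6,5.6,0,0,0,-1]])

```text
time: 12.22
position: [0.5681, -0.0889, 0.1233]
orientation: [0.923, 0.049, 0.382, -0.021]
wrist_force: [0.5, -0.4, -0.6]
gripper_width: 0.024
grasp_force: 45.0
```

>>> arm_command(deltas=[[5.6,0.6,5.6,0,0,0,-1],[5.6,0.6,5.6,0,0,0,-1],[5.6,0.6,5.6,0,0,0,-1],[5.6,0.6,5.6,0,0,0,-1],[5.6,0.6,5.6,0,0,0,-1]])

```text
time: 12.85
position: [0.5961, -0.0857, 0.1514]
orientation: [0.923, 0.049, 0.382, -0.021]
wrist_force: [0.0, 0.4, -1.3]
gripper_width: 0.0236
grasp_force: 45.0
```

>>> arm_command(deltas=[[5.6,0.6,5.6,0,0,0,-1],[5.6,0.6,5.6,0,0,0,-1],[5.6,0.6,5.6,0,0,0,-1],[5.6,0.6,5.6,0,0,0,-1],[5.6,0.6,5.6,0,0,0,-1],[5.6,0.6,5.6,0,0,0,-1],[5.6,0.6,5.6,0,0,0,-1]])

```text
time: 13.72
position: [0.6351, -0.0814, 0.1905]
orientation: [0.923, 0.049, 0.382, -0.021]
wrist_force: [-0.7, 0.3, -2.1]
gripper_width: 0.0236
grasp_force: 45.0
```

>>> arm_command(deltas=[[0,0,15,0,0,0,-1],[0,0,15,0,0,0,-1],[0,0,15,0,0,0,-1],[0,0,15,0,0,0,-1],[0,0,0,0,0,0,-1],[0,0,0,0,0,0,-1]])

```text
time: 14.48
position: [0.6348, -0.0814, 0.2499]
orientation: [0.923, 0.049, 0.382, -0.021]
wrist_force: [-0.5, 0.0, -1.4]
gripper_width: 0.0234
grasp_force: 45.0
```

>>> arm_command(deltas=[[0,0,0,-0.25,2.2,0,-1],[0,0,0,-0.25,2.2,0,-1],[0,0,0,-0.5,4.5,0,-1],[0,0,0,-0.5,4.5,0,-1],[0,0,0,-0.5,4.5,0,-1],[0,0,0,-0.5,4.5,0,-1],[0,0,0,0,0,0,-1]])

```text
time: 15.35
position: [0.6363, -0.0813, 0.2501]
orientation: [0.979, 0.053, 0.196, -0.01]
wrist_force: [0.8, -0.3, -2.0]
gripper_width: 0.0234
grasp_force: 45.0
```

```bash
python3 st.py
```

```text
15.35 [ 0.6363 -0.0813  0.2501] [-0.3906  0.392   1.6705  0.2739  0.747   0.9006] 0.023441994908156332 [ 0.7983 -0.3244 -1.9951]
[[ 0.9175  0.1088  0.3825]
 [ 0.1007 -0.9941  0.0413]
 [ 0.3847  0.0006 -0.923 ]]
turn needed deg [  2.4802 -22.2364   0.0611]
TCP goal [ 0.5537 -0.09    0.1088] delta mm [ -82.5449   -8.7939 -141.3494] pre [-145.8002  -15.7774  -77.7097]
```

>>> arm_command(deltas=[[0,0,0,-0.5,4.5,0,-1],[0,0,0,-0.5,4.5,0,-1],[0,0,0,-0.5,4.5,0,-1],[0,0,0,-0.5,4.5,0,-1],[0,0,0,-0.25,2.3,0,-1],[0,0,0,-0.25,2.3,0,-1],[0,0,0,0,0,0,-1],[0,0,0,0,0,0,-1],[0,0,0,0,0,0,-1]])

```text
time: 16.48
position: [0.6347, -0.0815, 0.2503]
orientation: [0.999, 0.054, -0.001, 0.001]
wrist_force: [-0.4, 0.1, -1.3]
gripper_width: 0.0236
grasp_force: 45.0
```

```bash
python3 st.py; python3 - <<'E'
from rig import manip
import cv2,numpy as np
a=manip.capture("side")["img"][90:310,170:420,::-1]
cv2.imwrite("pics/f1.png",cv2.resize(a,None,fx=2.7,fy=2.7,interpolation=cv2.INTER_CUBIC))
E
```

```text
16.475 [ 0.6347 -0.0815  0.2503] [-0.301   0.5214  1.3598 -0.0023  1.2625  1.1625] 0.02363145143770677 [-0.3988  0.058  -1.3433]
[[ 0.9942  0.1078 -0.0027]
 [ 0.1078 -0.9942 -0.0015]
 [-0.0028  0.0012 -1.    ]]
turn needed deg [  4.9781 -44.8852   0.1323]
TCP goal [ 0.5537 -0.09    0.1088] delta mm [ -80.9861   -8.5494 -141.5484] pre [-144.2414  -15.5328  -77.9088]
```

View pics/f1.png

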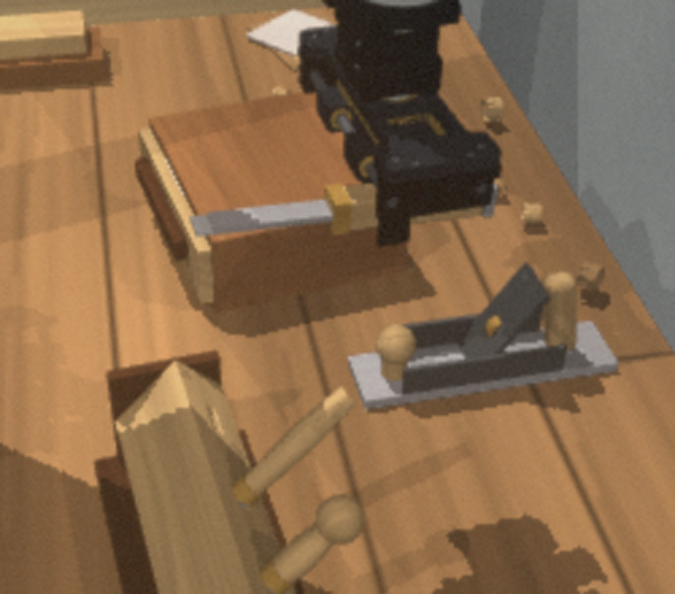

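The picture shows the chisel held clear of everything, its edge at crop (193,224) and cap at (491,200). The drawer is shut, and the other tools and the plane are undisturbed. I'll check how level it is numerically.

```bash
python3 - <<'E'
from geo import *
G=np.array([.6347,-.0815,.269]);yaw=.108
f=lambda t,l:G+l*np.array([np.cos(t)*np.cos(yaw),np.cos(t)*np.sin(yaw),np.sin(t)])
obs=[(-.137,(241.5,173)),(-.042,(292.6,168.5)),(.078,(352.2,164))]
print([proj("side",f(0,l))[0] for l,_ in obs])
r=least_squares(lambda p:np.concatenate([proj("side",f(p[0],l+p[1]))[0]-u for l,u in obs]),[0,0])
print("tilt deg",np.degrees(r.x[0]),"slip",r.x[1],r.fun)
for l in(-.137,-.042,.078):print(f(r.x[0],l+r.x[1]))
E
```

```text
[array([240.7166535 , 177.48564832]), array([290.60876679, 169.33259676]), array([350.28456007, 159.5807585 ])]
tilt deg -4.621259863322896 slip 0.003083831598394976 [ 0.80488401 -0.68003513 -0.3146939  -0.82439846 -0.9051772  -1.80777824]
[ 0.50199689 -0.09588792  0.27978946]
[ 0.59613635 -0.08568114  0.27213543]
[ 0.71504935 -0.07278837  0.26246717]
```

The handle end droops about 4–5°. I'll trim that, lower slightly and let it settle.

>>> arm_command(deltas=[[0,0,-3,0.1,-1,0,-1],[0,0,-4,0.2,-1.6,0,-1],[0,0,-3,0.1,-1,0,-1],[0,0,0,0,0,0,-1],[0,0,0,0,0,0,-1],[0,0,0,0,0,0,-1],[0,0,0,0,0,0,-1],[0,0,0,0,0,0,-1],[0,0,0,0,0,0,-1],[0,0,0,0,0,0,-1]])

```text
time: 17.77
position: [0.6353, -0.0816, 0.2405]
orientation: [0.998, 0.054, 0.03, -0.001]
wrist_force: [0.2, -0.1, -1.3]
gripper_width: 0.0234
grasp_force: 45.0
```

```bash
python3 - <<'E'
from rig import manip
s=manip.get_state();print(s["position"],abs(s["qvel"]).max(),s["grasp_force"],s["gripper_width"])
print(manip.job_done())
E
```

```text
[ 0.63531684 -0.08158435  0.2405361 ] 0.0020547909195218718 44.9994923081249 0.02343294321311442
the job is handed in; nothing more can be done
None
```

I've handed the job in: the drawer is home on its catch, and the square-handled chisel is held still and close to level about 26 cm above the bench, with the other tools, plane and tin not touched; no verdict came back.

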